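# Stand the fallen bench magnifier up again on the finds table

## Robot

A 7-joint arm with a two-finger parallel gripper is mounted at the origin on the work surface. World frame = base frame: x ahead of the robot, y to its left, z up, the work surface at z = 0. Lengths are in m, angles in rad, forces in N, time in s.
With the tool pointing down it reaches from about 0.35 to 0.9 m from the base axis. Payload 8.1 kg.
Tool frame: the origin (TCP) lies on the mounting face of the last link; the fingertips stand 173 mm ahead of it and the grasp point (between the pads) lies 155 mm ahead of it; z points along the fingers, y is the line along which they close (so a half turn about z gives the same grasp; the last joint's range is limited). The gripper opens to 85 mm and grips with 20 to 120 N. Pads are 22 mm wide; open, the fingers measure 114 mm over their backs; the gripper's body (76 mm by 85 mm) begins 54 mm behind the grasp point. The pads swing forward as they close: fully open they stand 13 mm farther back than shut.
Start: joints at [-1.323, 0.434, 0.025, 1.573, -0.012, 1.134, -0.075], TCP at [0.215, 0.587, 0.405] pointing down, gripper open.
Joint ranges: [-2.62, 2.62], [-0.44, 2.09], [-1.27, 1.32], [0.08, 2.57], [-1.32, 4.46], [0.12, 2], [-2.74, 2.74]. Speed limits (rad/s): [2.22, 2.22, 3.01, 3.01, 3.14, 3.14, 3.14].

## Interface

Orientations are given as a unit quaternion [x, y, z, w].
In Python, from cell import * gives the robot as it stands. The module is installed in compiled form; this text tells all that it offers.
- The arm moves only by the tool send_rows, never from a script. Its argument "moves" is a list of rows, each an object of numbers: "x", "y", "z": the shift along the world's x, y, z in units of 500 mm (1.0 is 500 mm); "ax", "ay", "az": the turn, a rotation vector about the world's x, y, z in units of 4 degrees (1.0 is 4 degrees). A call has 1 to 20 rows; each row shifts and turns the commanded pose from where the row before left it; what a row does not reach is not made up. A row lasts 1/12 s, in which the tool goes at most 41.7 mm and 7.16 degrees, less where a joint would pass 70% of its speed; a pose out of reach is approached as far as the arm can. A call with a number of a shift or a turn outside -1 to 1 is refused whole. A call with a gripper value outside its range is refused whole. "gripper" is the opening, from 0 (shut) to 1 (fully open), set as the call begins (left out, the last holds). The fingers move at their own pace and stop on an object; the grip force is fixed at half the most. Time passes only in rows, so rows that do not move let the fingers close. It gives the time, the measured TCP pose, the force, the opening and the grip force at its end, in the units of the state.
- get_obs(): the state, without advancing time (a new reading comes with each control period).
- get_image(name): name is "scene" or "top" or "wrist"; returns a dict with "img" (420x560x3 uint8, blue, green, red), "K" (3x3 intrinsics, pixels), "origin" and "attitude" of the camera in the world. Camera axes: x right, y down, z forward; pixel columns grow to the right and rows downward; lengths in m; the calibration is good to about 2 mm. The wrist camera is an equidistant fisheye: a pixel r from the principal point sees the ray r / f radians off the axis. A picture is of the moment at which its call begins. There is no depth.
- sign_off(): hands the job in; it is judged then, once.
The state is a dict: "time_s": time; "q": joint angles; "joint_velocities": joint speeds; "effort": joint torques, N m; "tcp_pos": TCP position; "eef_rot": TCP orientation; "force": force on the tool from outside, world axes, zero at the start; "moment": the same for the moment, N m; "finger_gap": finger opening in m; "gripper_force": force on a finger pad.
Only numpy, scipy, OpenCV 4.12 (cv2) and the standard library are available. Lean on these libraries where they do the work, as an engineer would, in place of code of your own. Each camera call takes 0.05 s, during which the arm holds its last target. There are 200 camera calls.

## Task

The bench magnifier has toppled over on the sheet of paper, and a large sherd is lying just where its foot has to come down. Lay that sherd in the empty wooden tray, and tip the magnifier up so that it stands upright with its foot flat on the sheet, without picking it up off the sheet and without bringing it down on the sherd. Leave the brush, the cup and the tape roll where they are.

Things in the scene. Friction and masses are not known exactly. Their poses are not given: they have to be found in the camera images.
- magnifier_foot (a point): Bench magnifier, 146 mm tall, 0.35 to 0.65 kg, mostly in its dark steel foot plate, 110 x 110 x 12 mm; a 12 mm stem, 52 mm long, rises from the foot's middle and carries a black lens ring. Point at the middle of the foot plate, 6 mm above its underside. Own z: up the stem to the lens; y: axis of the lens ring; x and y parallel to the foot's edges. It starts lying down, z nearly level, x nearly up.
- magnifier_lens (a point): Centre of the lens ring (82 mm outside diameter, 12 mm thick), 99 mm along own z from magnifier_foot. At the start the magnifier rests on the rim of this ring and on the lower edge of the foot; the stem is nearly level, about 55 mm up.
- magnifier_edge (a point): Middle of the foot's +x edge (mid-thickness, 55 mm along own x from magnifier_foot); the opposite edge is 110 mm away along -x. At the start it is the upper edge, about 110 mm above the table, the plate leaning about 8 degrees towards the lens. Pushed away from the lens side, the foot tips over its lower edge and falls onto its underside, covering the next 110 mm of sheet.
- sherd_mid (a point): Large plain pottery sherd, 84 mm long (own x), 56 mm wide (own y; one end 50 mm), about 16 mm high, arched along its length and lying hollow side down; its long sides are straight and parallel, the wall is 10 mm thick. About 0.1 kg. Point at its middle, 9 mm above what it lies on; own z up. It lies in front of the underside of the magnifier's foot.
- sheet: White sheet of drawing board fixed to the table, 440 mm (own x) x 360 mm (own y), 2 mm thick; origin at the centre of its underside, on the table top (z = 0). The magnifier, sherd, brush, cup and tape roll lie on it.
- empty_tray: Empty wooden finds tray, fixed, outside 220 mm (own x) x 180 mm (own y), 42 mm high, walls and floor 8 mm thick; origin at the centre of its underside, on the table top. The like tray on the other side of the table is full of small sherds.
- brush: Flat brush lying on the sheet, about 165 mm long along own x, 36 mm wide at the ferrule, 14 mm high; origin on its underside at the front of the handle, the handle reaching 90 mm to -x, the bristle end 75 mm to +x. To be left alone.
- cup: Terracotta cup standing on the sheet, 64 mm across the rim, 58 mm high; origin at the centre of its underside. To be left alone.
- tape: Roll of clear tape lying flat on the sheet, 72 mm across, 22 mm high; origin at the centre of its underside. To be left alone.
There are look-alikes about, which are no part of the job. There is more than one size of the part that bears magnifier_foot; the job needs the smaller.

How it is judged:
By the outcome, as a careful person would: the job done as asked, in the order asked, and still so for the second after the job is handed in, with the robot touching nothing.
It also fails if it takes over 53 s, if anything falls off the work surface, if the arm or the gripper's body presses on something with over 40 N, if the wrist force passes 120 N, or if a joint passes its speed limit or range.

## Working session

There is one attempt and no reset: what is moved stays moved. The work goes in short steps, Python scripts to look and compute and a tool call to move; the robot and the scene stay as the last step left them, time stands still between calls to the robot, and variables do not carry over. Pictures are saved under pics/ and viewed, at most 10 in all, crops included, and the job is handed in when it is done.

Besides the shell and the picture viewer there is one more tool, called after "Request:" as name(argument=value, ...) on one line, values as JSON. send_rows: Moves the arm, as the interface text tells. Shifts and turns lie within -1 to 1; 1 stands for 500 mm of shift or 4 degrees of turn. Its arguments: {"type":"object","properties":{"moves":{"type":"array","items":{"type":"object","properties":{"x":{"type":"number"},"y":{"type":"number"},"z":{"type":"number"},"ax":{"type":"number"},"ay":{"type":"number"},"az":{"type":"number"}}}},"gripper":{"type":"number"}},"required":["moves"]}

```bash
mkdir -p pics
python3 - <<'E'
from cell import *
import cv2,numpy as np
for n in ["scene","top"]:
    d=get_image(n); cv2.imwrite(f"pics/{n}0.png",d["img"]); np.savez(f"{n}0.npz",**{k:np.array(v) for k,v in d.items()}); print(n,d["K"],d["origin"],d["attitude"])
print(get_obs())
E
```

```text
scene [[474.72818686   0.         281.0599374 ]
 [  0.         474.72818686 207.99774042]
 [  0.           0.           1.        ]] [1.26288686 0.57052025 1.10883992] [ 0.44634015  0.83044156 -0.29426944 -0.15669329]
top [[542.10729784   0.         282.75568164]
 [  0.         542.10729784 213.38688292]
 [  0.           0.           1.        ]] [0.38505436 0.11738437 1.4227261 ] [-0.69546742  0.71490051 -0.04511869  0.05662714]
{'time_s': 0.1, 'q': array([-1.32256396,  0.43515115,  0.02497539,  1.57401481, -0.01162679,
        1.13399921, -0.07507158]), 'joint_velocities': array([-0.00060244, -0.00162156, -0.00074814, -0.00173099, -0.00081072,
        0.00079446,  0.00224806]), 'effort': array([ 3.85894091e-03, -6.71751237e+01,  1.02843270e+00, -3.16899920e+01,
        1.57653715e-02,  7.27709979e-03, -1.92923130e-05]), 'tcp_pos': array([0.21475201, 0.58672105, 0.40400226]), 'eef_rot': array([ 1.74544520e-01,  9.84649024e-01, -7.10036375e-04, -7.18517450e-05]), 'force': array([-1.3468446 ,  0.36256384,  0.54697792]), 'moment': array([0.01169271, 0.02764542, 0.04566287]), 'gripper_force': 0.0, 'finger_gap': 0.08550554062367378}
```

View pics/scene0.png

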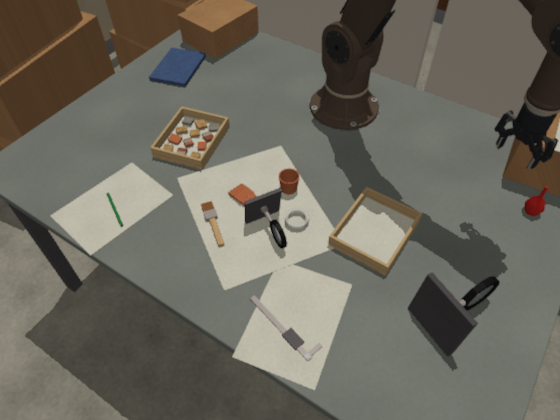

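View pics/top0.png

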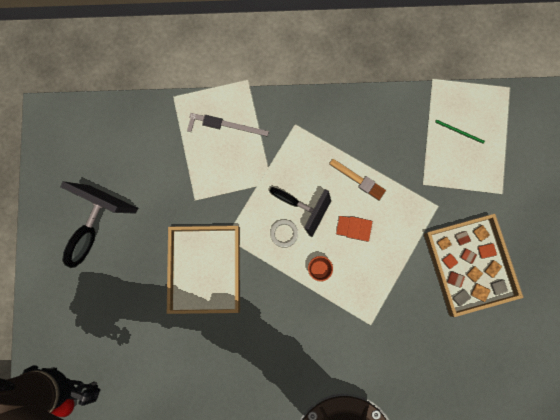

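The scene view has a magnifier at (265,215) on the sheet with the sherd at (243,193), and a larger one off the sheet at (455,310). In the top view they are at (305,207) with the sherd at (353,228), and at (100,215). The one on the sheet fits: it is smaller, and the sherd lies in front of its foot. The empty tray is at top (203,269), and the full one is at (475,265). I'll confirm with an enlarged crop and measure.

```bash
cat > h.py <<'E'
import numpy as np,cv2
from scipy.spatial.transform import Rotation as R
def ray(d,p):
    v=np.linalg.solve(np.array(d["K"],float),np.array([p[0],p[1],1.])); return R.from_quat(d["attitude"]).apply(v/np.linalg.norm(v))
def onz(d,p,z):
    o=np.array(d["origin"]);v=ray(d,p); return o+v*(z-o[2])/v[2]
def proj(d,P):
    c=R.from_quat(d["attitude"]).inv().apply(np.array(P)-d["origin"]); k=np.array(d["K"])@c; return k[:2]/k[2]
def tri(d1,p1,d2,p2):
    o1,o2=np.array(d1["origin"]),np.array(d2["origin"]);a,b=ray(d1,p1),ray(d2,p2)
    s=np.linalg.lstsq(np.c_[a,-b],o2-o1,rcond=None)[0]; A=o1+a*s[0];B=o2+b*s[1]; return (A+B)/2,np.linalg.norm(A-B)
E
python3 - <<'E'
from h import *
t=np.load("top0.npz");s=np.load("scene0.npz")
hs=cv2.cvtColor(t["img"],cv2.COLOR_BGR2HSV)
def cs(m,z,box,n):
    x0,y0,x1,y1=box; q=np.zeros_like(m);q[y0:y1,x0:x1]=m[y0:y1,x0:x1]
    c=max(cv2.findContours(q,cv2.RETR_EXTERNAL,cv2.CHAIN_APPROX_NONE)[0],key=cv2.contourArea)
    P=np.array([onz(t,p,z)[:2] for p in c[:,0].astype(float)],np.float32)
    (c0,sz,an)=cv2.minAreaRect(P*1000); print(n,np.round(c0,1),np.round(sz,1),round(an,1)); return c
red=((hs[...,1]>120)&((hs[...,0]<14)|(hs[...,0]>170))&(hs[...,2]>60)).astype(np.uint8)
cs(red,.014,(325,205,385,250),"sherd")
cs(red,.060,(295,245,340,290),"cup")
wd=((hs[...,1]>90)&(hs[...,0]<25)&(hs[...,2]>60)).astype(np.uint8)
cs(wd,.042,(155,215,250,325),"tray")
cs(wd,.010,(320,150,395,205),"brush")
dk=(hs[...,2]<70).astype(np.uint8)
cs(dk,.055,(255,175,335,245),"mag-dark")
a=cv2.resize(t["img"][165:290,240:395],None,fx=3.5,fy=3.5,interpolation=cv2.INTER_CUBIC)
b=cv2.resize(s["img"][160:265,185:340],None,fx=3.5,fy=3.5,interpolation=cv2.INTER_CUBIC)
h=min(a.shape[0],b.shape[0]) 
w=max(a.shape[1],b.shape[1]); 
a=cv2.resize(t["img"][165:290,250:390],(400*140//125,400)) if 0 else a
cv2.imwrite("pics/top1.png",a);cv2.imwrite("pics/scene1.png",b)
E
```

```text
sherd [547.6 -46.7] [87.1 54.8] 77.0
cup [442.4  47.5] [60.  59.8] 88.4
tray [449.3 344. ] [183.5 221.8] 89.4
brush [699.1 -33.4] [99.5 18.1] 53.7
mag-dark [584.1  47.8] [ 29.3 121.8] 60.5
```

View pics/top1.png

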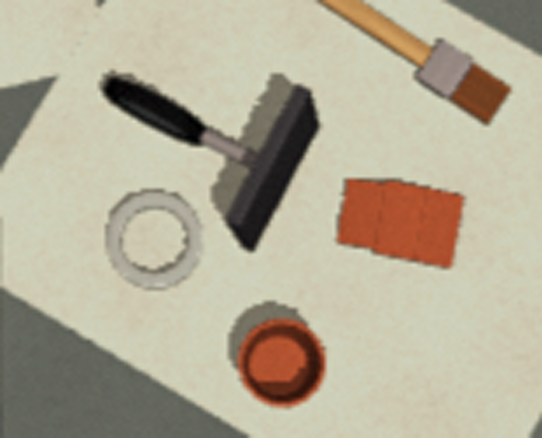

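View pics/scene1.png

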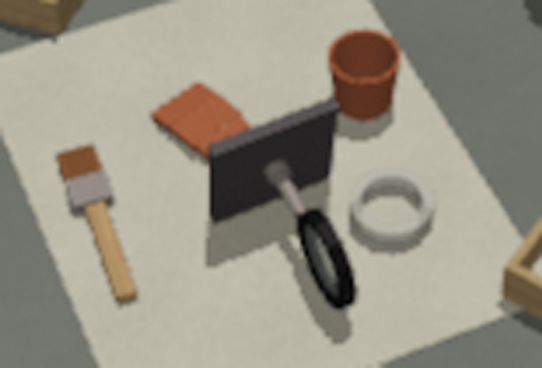

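The crops confirm it: the small magnifier's lens is at top crop (150,107), its foot plate runs from (300,87) to (250,250), and the sherd at (400,222) lies on the underside of the foot. Next I'll triangulate the plate's upper edge.

Run:
```python
from h import *
t=np.load("top0.npz");s=np.load("scene0.npz")
T=lambda x,y:(240+x/3.5-.5+.14,165+y/3.5-.36);S=lambda x,y:(185+x/3.5-.36,160+y/3.5-.36)
for n,a,b in [("brush end, T298,87",(298,87),(211,150)),("brush end T318,122",(318,122),(211,150)),("cup end T228,232",(228,232),(337,106)),("cup end T252,250",(252,250),(337,106)),("lens",(152,107),(328,258))]:
    p,e=tri(t,T(*a),s,S(*b)); print(n,np.round(p*1e3),"miss",round(e*1e3,1))
for z in (.11,.002):
  for q in [(298,87),(318,122),(228,232),(252,250),(310,92)]: print(z,q,np.round(onz(t,T(*q),z)*1e3)[:2])
# scene: lens-side face lower corners & upper corners
for z,q in [(.002,(212,221)),(.002,(331,178)),(.112,(212,152)),(.112,(337,112)),(.112,(210,145)),(.112,(335,100))]: print("scene",z,q,np.round(onz(s,S(*q),z)*1e3)[:2])
print("lens rim ends top z.043:",[np.round(onz(t,T(*q),.043)*1e3)[:2] for q in[(103,80),(205,135)]])
print("tape",np.round(onz(t,T(154,240),.02)*1e3))
```

```text
brush end, T298,87 [632.  31. 113.] miss 0.4
brush end T318,122 [612.  15.  83.] miss 1.9
cup end T228,232 [532.  83. 103.] miss 0.9
cup end T252,250 [519.  70.  83.] miss 7.2
lens [631. 137.  50.] miss 4.2
0.11 (298, 87) [632.  31.]
0.11 (318, 122) [607.  18.]
0.11 (228, 232) [531.  84.]
0.11 (252, 250) [518.  68.]
0.11 (310, 92) [628.  23.]
0.002 (298, 87) [652.  24.]
0.002 (318, 122) [625.  10.]
0.002 (228, 232) [543.  81.]
0.002 (252, 250) [529.  63.]
0.002 (310, 92) [648.  15.]
scene 0.002 (212, 221) [623.  17.]
scene 0.002 (331, 178) [530.  75.]
scene 0.112 (212, 152) [632.  32.]
scene 0.112 (337, 112) [544.  91.]
scene 0.112 (210, 145) [627.  27.]
scene 0.112 (335, 100) [534.  82.]
lens rim ends top z.043: [array([654., 171.]), array([611.,  97.])]
tape [537. 137.  20.]
```

Request:
send_rows(gripper=1, moves=[{"x": 0.0333, "y": -0.0634, "az": -1}, {"x": 0.0333, "y": -0.0634, "az": -1}, {"x": 0.0333, "y": -0.0634, "az": -1}, {"x": 0.0333, "y": -0.0634, "az": -1}, {"x": 0.0333, "y": -0.0634, "az": -1}, {"x": 0.0333, "y": -0.0634, "az": -1}, {"x": 0.0333, "y": -0.0634, "az": -1}, {"x": 0.0333, "y": -0.0634, "az": -1}, {"x": 0.0333, "y": -0.0634, "az": -1}, {"x": 0.0333, "y": -0.0634, "az": -1}, {"x": 0.0333, "y": -0.0634, "az": -1}, {"x": 0.0333, "y": -0.0634, "az": -1}, {"x": 0.0333, "y": -0.0634, "az": -1}, {"x": 0.0333, "y": -0.0634, "az": -1}, {"x": 0.0333, "y": -0.0634, "az": -1}, {"x": 0.0333, "y": -0.0634, "az": -1}, {"x": 0.0333, "y": -0.0634, "az": -1}, {"x": 0.0333, "y": -0.0634, "az": -1}, {"x": 0.0333, "y": -0.0634, "az": -1}, {"x": 0.0333, "y": -0.0634, "az": -1}])

```text
$.moves[0]: bad value
```

Run:
```python
from cell import *
from h import *
d=get_image("wrist");o=get_obs();print(d["K"],d["origin"],d["attitude"],o["q"].round(2),o["tcp_pos"],o["eef_rot"])
np.savez("w1.npz",**{k:np.array(v) for k,v in d.items()});cv2.imwrite("pics/w1.png",d["img"])
def rayf(p):
    K=d["K"];v=(np.array(p)-[K[0][2],K[1][2]])/K[0][0];r=np.linalg.norm(v);return R.from_quat(d["attitude"]).apply([*(np.sin(r)*v/r),np.cos(r)])
hs=cv2.cvtColor(d["img"],cv2.COLOR_BGR2HSV)
red=((hs[...,1]>120)&((hs[...,0]<14)|(hs[...,0]>170))&(hs[...,2]>60)).astype(np.uint8)
for c in cv2.findContours(red,0,1)[0]:
    if cv2.contourArea(c)<300: continue
    P=[]
    for p in c[:,0].astype(float):
        v=rayf(p);P.append((d["origin"]+v*(.014-d["origin"][2])/v[2])[:2])
    P=np.array(P,np.float32)*1000; print(cv2.boundingRect(c),cv2.minAreaRect(P)); 
    print(cv2.approxPolyDP(P.reshape(-1,1,2),4,True)[:,0].round())
```

```text
[[325.1922621    0.         279.39767043]
 [  0.         325.1922621  209.25086415]
 [  0.           0.           1.        ]] [0.15187415 0.60960149 0.37326852] [0.81239652 0.56734858 0.07684823 0.11055237] [-1.32  0.44  0.02  1.57 -0.01  1.13 -0.08] [0.2147291  0.58675664 0.4040906 ] [ 1.74547626e-01  9.84648529e-01 -6.29284622e-04 -6.98938669e-05]
(325, 44, 50, 49) ((119.7011489868164, 702.829833984375), (54.264652252197266, 55.01084518432617), 62.26744842529297)
[[106. 736.]
 [ 93. 708.]
 [ 97. 687.]
 [120. 675.]
 [136. 680.]
 [147. 701.]
 [142. 719.]]
```

View pics/w1.png

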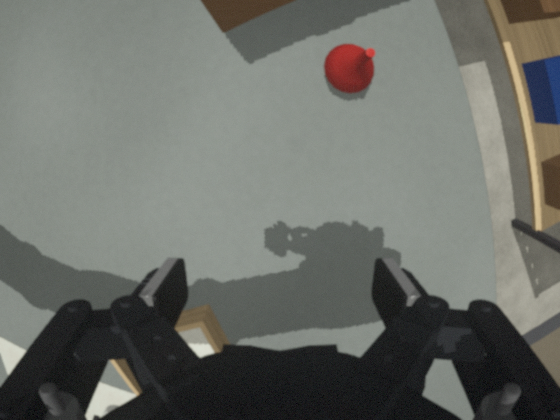

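The picture shows the arm still at its start, with the open fingers at (165,290) and (395,290). The move was refused, so I'll try a single row with all the fields filled in and rounder values.

Request:
send_rows(gripper=1, moves=[{"x": 0.03, "y": -0.06, "z": 0, "ax": 0, "ay": 0, "az": -0.9}])

```text
time_s: 0.23
tcp_pos: [0.2257, 0.5607, 0.4038]
eef_rot: [0.201, 0.98, 0.001, -0.002]
force: [-0.7, -0.0, -0.2]
finger_gap: 0.0853
gripper_force: 0.0
```

Request:
send_rows(moves=[{"x": 0.032, "y": -0.06, "z": 0, "ax": 0, "ay": 0, "az": -0.98}, {"x": 0.032, "y": -0.06, "z": 0, "ax": 0, "ay": 0, "az": -0.98}, {"x": 0.032, "y": -0.06, "z": 0, "ax": 0, "ay": 0, "az": -0.98}, {"x": 0.032, "y": -0.06, "z": 0, "ax": 0, "ay": 0, "az": -0.98}, {"x": 0.032, "y": -0.06, "z": 0, "ax": 0, "ay": 0, "az": -0.98}, {"x": 0.032, "y": -0.06, "z": 0, "ax": 0, "ay": 0, "az": -0.98}, {"x": 0.032, "y": -0.06, "z": 0, "ax": 0, "ay": 0, "az": -0.98}, {"x": 0.032, "y": -0.06, "z": 0, "ax": 0, "ay": 0, "az": -0.98}, {"x": 0.032, "y": -0.06, "z": 0, "ax": 0, "ay": 0, "az": -0.98}, {"x": 0.032, "y": -0.06, "z": 0, "ax": 0, "ay": 0, "az": -0.98}, {"x": 0.032, "y": -0.06, "z": 0, "ax": 0, "ay": 0, "az": -0.98}, {"x": 0.032, "y": -0.06, "z": 0, "ax": 0, "ay": 0, "az": -0.98}, {"x": 0.032, "y": -0.06, "z": 0, "ax": 0, "ay": 0, "az": -0.98}, {"x": 0.032, "y": -0.06, "z": 0, "ax": 0, "ay": 0, "az": -0.98}, {"x": 0.032, "y": -0.06, "z": 0, "ax": 0, "ay": 0, "az": -0.98}, {"x": 0.032, "y": -0.06, "z": 0, "ax": 0, "ay": 0, "az": -0.98}, {"x": 0.032, "y": -0.06, "z": 0, "ax": 0, "ay": 0, "az": -0.98}, {"x": 0.032, "y": -0.06, "z": 0, "ax": 0, "ay": 0, "az": -0.98}, {"x": 0.032, "y": -0.06, "z": 0, "ax": 0, "ay": 0, "az": -0.98}, {"x": 0.032, "y": -0.06, "z": 0, "ax": 0, "ay": 0, "az": -0.98}])

```text
time_s: 1.9
tcp_pos: [0.5502, -0.0446, 0.4046]
eef_rot: [0.779, 0.627, -0.0, -0.0]
force: [0.7, 0.8, 0.6]
finger_gap: 0.0854
gripper_force: 0.0
```

Request:
send_rows(moves=[{"x": 0, "y": 0, "z": 0, "ax": 0, "ay": 0, "az": 0}, {"x": 0, "y": 0, "z": 0, "ax": 0, "ay": 0, "az": 0}, {"x": 0, "y": 0, "z": 0, "ax": 0, "ay": 0, "az": 0}])

```text
time_s: 2.15
tcp_pos: [0.5496, -0.0427, 0.4043]
eef_rot: [0.778, 0.629, -0.0, -0.0]
force: [0.3, -0.4, 0.4]
finger_gap: 0.0855
gripper_force: 0.0
```

```bash
cat > w.py <<'E'
from cell import *
from h import *
import sys
d=get_image("wrist");o=get_obs()
y=R.from_quat(o["eef_rot"]).apply([0,1,0]);print("q",o["q"].round(2),"tcp",o["tcp_pos"].round(4),"tool y deg",np.degrees(np.arctan2(y[1],y[0])).round(1),"z",R.from_quat(o["eef_rot"]).apply([0,0,1]).round(3))
cv2.imwrite(sys.argv[1],d["img"])
def rayf(p):
    K=d["K"];v=(np.array(p)-[K[0][2],K[1][2]])/K[0][0];r=np.linalg.norm(v);return R.from_quat(d["attitude"]).apply([*(np.sin(r)*v/r),np.cos(r)])
def wz(p,z):
    v=rayf(p);return d["origin"]+v*(z-d["origin"][2])/v[2]
hs=cv2.cvtColor(d["img"],cv2.COLOR_BGR2HSV)
red=((hs[...,1]>120)&((hs[...,0]<14)|(hs[...,0]>170))&(hs[...,2]>60)).astype(np.uint8)
for c in cv2.findContours(red,0,1)[0]:
    if cv2.contourArea(c)<300: continue
    P=np.array([wz(p,.012)[:2] for p in c[:,0].astype(float)],np.float32)*1000
    print(cv2.boundingRect(c),np.round(np.hstack([np.ravel(k) for k in cv2.minAreaRect(P)]),1)); 
    print(cv2.approxPolyDP(P.reshape(-1,1,2),4,True)[:,0].round().tolist())
E
python3 w.py pics/w2.png
```

```text
q [-0.47  0.34  0.6   1.79 -0.22  1.08 -0.  ] tcp [ 0.5495 -0.042   0.4044] tool y deg -12.0 z [-0.001  0.001 -1.   ]
(255, 147, 48, 73) [548.2 -45.1  84.   53.2  76.9]
[[535.0, -0.0], [514.0, -80.0], [563.0, -91.0], [579.0, -11.0]]
(129, 97, 63, 60) [425.3  51.8  69.7  72.6  41.3]
[[431.0, 86.0], [402.0, 79.0], [390.0, 59.0], [393.0, 37.0], [416.0, 19.0], [445.0, 23.0], [458.0, 34.0], [459.0, 45.0], [464.0, 46.0], [462.0, 37.0], [467.0, 44.0], [463.0, 61.0]]
```

View pics/w2.png

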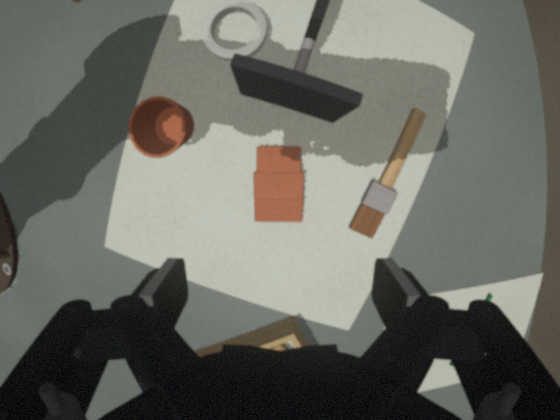

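The wrist view shows the sherd at (279,184), clear of the plate at (297,88), the brush at (375,200) and the cup at (160,127). The long axis is at 77° and it measures 84 x 53, centred near (548,-45), which agrees with the top view. I'll go down.

Request:
send_rows(moves=[{"x": -0.002, "y": -0.007, "z": -0.04, "ax": 0, "ay": 0, "az": -0.25}, {"x": -0.002, "y": -0.005, "z": -0.04, "ax": 0, "ay": 0, "az": 0}, {"x": 0, "y": 0, "z": -0.04, "ax": 0, "ay": 0, "az": 0}, {"x": 0, "y": 0, "z": -0.04, "ax": 0, "ay": 0, "az": 0}, {"x": 0, "y": 0, "z": -0.04, "ax": 0, "ay": 0, "az": 0}, {"x": 0, "y": 0, "z": -0.04, "ax": 0, "ay": 0, "az": 0}, {"x": 0, "y": 0, "z": -0.04, "ax": 0, "ay": 0, "az": 0}, {"x": 0, "y": 0, "z": -0.04, "ax": 0, "ay": 0, "az": 0}, {"x": 0, "y": 0, "z": -0.04, "ax": 0, "ay": 0, "az": 0}, {"x": 0, "y": 0, "z": -0.04, "ax": 0, "ay": 0, "az": 0}, {"x": 0, "y": 0, "z": -0.018, "ax": 0, "ay": 0, "az": 0}, {"x": 0, "y": 0, "z": -0.018, "ax": 0, "ay": 0, "az": 0}, {"x": 0, "y": 0, "z": -0.016, "ax": 0, "ay": 0, "az": 0}, {"x": 0, "y": 0, "z": 0, "ax": 0, "ay": 0, "az": 0}])

```text
time_s: 3.37
tcp_pos: [0.5475, -0.0485, 0.178]
eef_rot: [0.783, 0.622, -0.0, -0.0]
force: [-0.3, 0.6, 0.1]
finger_gap: 0.0855
gripper_force: 0.0
```

Request:
send_rows(gripper=0.4, moves=[{"x": 0, "y": 0, "z": 0, "ax": 0, "ay": 0, "az": 0}, {"x": 0, "y": 0, "z": 0, "ax": 0, "ay": 0, "az": 0}, {"x": 0, "y": 0, "z": 0, "ax": 0, "ay": 0, "az": 0}, {"x": 0, "y": 0, "z": 0, "ax": 0, "ay": 0, "az": 0}, {"x": 0, "y": 0, "z": 0, "ax": 0, "ay": 0, "az": 0}, {"x": 0, "y": 0, "z": 0, "ax": 0, "ay": 0, "az": 0}, {"x": 0, "y": 0, "z": 0, "ax": 0, "ay": 0, "az": 0}, {"x": 0, "y": 0, "z": 0, "ax": 0, "ay": 0, "az": 0}])

```text
time_s: 4.03
tcp_pos: [0.5483, -0.0492, 0.18]
eef_rot: [0.783, 0.622, 0.001, 0.001]
force: [-1.4, -0.6, 6.5]
finger_gap: 0.0541
gripper_force: 61.7
```

Request:
send_rows(moves=[{"x": 0, "y": 0, "z": 0.03, "ax": 0, "ay": 0, "az": 0}, {"x": 0, "y": 0, "z": 0.06, "ax": 0, "ay": 0, "az": 0}, {"x": 0, "y": 0, "z": 0.06, "ax": 0, "ay": 0, "az": 0}, {"x": 0, "y": 0, "z": 0.06, "ax": 0, "ay": 0, "az": 0}, {"x": 0, "y": 0, "z": 0.06, "ax": 0, "ay": 0, "az": 0}, {"x": 0, "y": 0, "z": 0.06, "ax": 0, "ay": 0, "az": 0}, {"x": 0, "y": 0, "z": 0.06, "ax": 0, "ay": 0, "az": 0}, {"x": 0, "y": 0, "z": 0, "ax": 0, "ay": 0, "az": 0}])

```text
time_s: 4.7
tcp_pos: [0.5491, -0.05, 0.3797]
eef_rot: [0.783, 0.622, 0.004, 0.003]
force: [1.2, -0.7, -1.2]
finger_gap: 0.054
gripper_force: 64.6
```

```bash
python3 w.py pics/w3.png
```

```text
q [-0.45  0.37  0.6   1.83 -0.25  1.01  0.02] tcp [ 0.5486 -0.0495  0.3771] tool y deg -13.1 z [ 0.007  0.001 -1.   ]
(219, 171, 122, 169) [ 532.5 -138.5  215.   140.3   76.4]
[[517.0, -27.0], [517.0, -38.0], [506.0, -36.0], [503.0, -47.0], [493.0, -49.0], [498.0, -56.0], [491.0, -57.0], [489.0, -71.0], [473.0, -96.0], [445.0, -221.0], [485.0, -238.0], [571.0, -255.0], [605.0, -124.0], [600.0, -112.0], [613.0, -49.0], [522.0, -27.0], [519.0, -32.0]]
(113, 92, 64, 64) [423.5  53.4  69.5  73.5  57.1]
[[439.0, 85.0], [408.0, 86.0], [391.0, 70.0], [389.0, 45.0], [409.0, 22.0], [426.0, 19.0], [449.0, 26.0], [461.0, 53.0], [465.0, 52.0], [464.0, 61.0]]
```

View pics/w3.png

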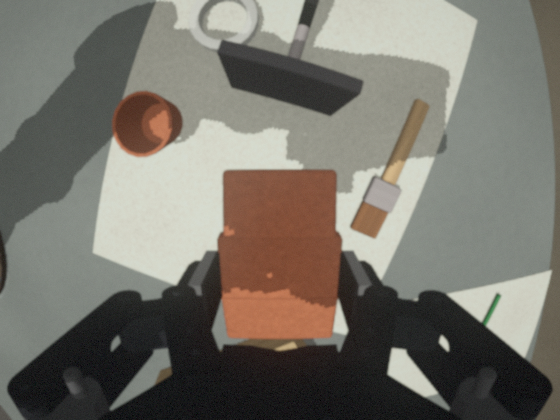

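The sherd is held squarely between the pads at (280,255). The scene beneath, with the plate at (290,80), is undisturbed. Now I'll carry it to the tray.

Request:
send_rows(moves=[{"x": -0.013, "y": 0.052, "z": 0, "ax": 0, "ay": 0, "az": 0.22}, {"x": -0.013, "y": 0.052, "z": 0, "ax": 0, "ay": 0, "az": 0.22}, {"x": -0.013, "y": 0.052, "z": 0, "ax": 0, "ay": 0, "az": 0.22}, {"x": -0.013, "y": 0.052, "z": 0, "ax": 0, "ay": 0, "az": 0.22}, {"x": -0.013, "y": 0.052, "z": 0, "ax": 0, "ay": 0, "az": 0.22}, {"x": -0.013, "y": 0.052, "z": 0, "ax": 0, "ay": 0, "az": 0.22}, {"x": -0.013, "y": 0.052, "z": 0, "ax": 0, "ay": 0, "az": 0.22}, {"x": -0.013, "y": 0.052, "z": 0, "ax": 0, "ay": 0, "az": 0.22}, {"x": -0.013, "y": 0.052, "z": 0, "ax": 0, "ay": 0, "az": 0.22}, {"x": -0.013, "y": 0.052, "z": 0, "ax": 0, "ay": 0, "az": 0.22}, {"x": -0.013, "y": 0.052, "z": 0, "ax": 0, "ay": 0, "az": 0.22}, {"x": -0.013, "y": 0.052, "z": 0, "ax": 0, "ay": 0, "az": 0.22}, {"x": -0.013, "y": 0.052, "z": 0, "ax": 0, "ay": 0, "az": 0.22}, {"x": -0.013, "y": 0.052, "z": 0, "ax": 0, "ay": 0, "az": 0.22}, {"x": -0.013, "y": 0.052, "z": 0, "ax": 0, "ay": 0, "az": 0.22}, {"x": 0, "y": 0, "z": 0, "ax": 0, "ay": 0, "az": 0}, {"x": 0, "y": 0, "z": 0, "ax": 0, "ay": 0, "az": 0}, {"x": 0, "y": 0, "z": 0, "ax": 0, "ay": 0, "az": 0}])

```text
time_s: 6.25
tcp_pos: [0.4502, 0.3402, 0.3729]
eef_rot: [0.707, 0.708, -0.001, 0.0]
force: [0.5, -1.0, -2.1]
finger_gap: 0.0539
gripper_force: 64.6
```

Request:
send_rows(moves=[{"x": 0, "y": 0, "z": -0.04, "ax": 0, "ay": 0, "az": 0}, {"x": 0, "y": 0, "z": -0.04, "ax": 0, "ay": 0, "az": 0}, {"x": 0, "y": 0, "z": -0.04, "ax": 0, "ay": 0, "az": 0}, {"x": 0, "y": 0, "z": -0.04, "ax": 0, "ay": 0, "az": 0}, {"x": 0, "y": 0, "z": -0.04, "ax": 0, "ay": 0, "az": 0}, {"x": 0, "y": 0, "z": -0.04, "ax": 0, "ay": 0, "az": 0}, {"x": 0, "y": 0, "z": -0.04, "ax": 0, "ay": 0, "az": 0}, {"x": 0, "y": 0, "z": -0.04, "ax": 0, "ay": 0, "az": 0}, {"x": 0, "y": 0, "z": -0.02, "ax": 0, "ay": 0, "az": 0}, {"x": 0, "y": 0, "z": 0, "ax": 0, "ay": 0, "az": 0}, {"x": 0, "y": 0, "z": 0, "ax": 0, "ay": 0, "az": 0}])

```text
time_s: 7.17
tcp_pos: [0.4507, 0.3401, 0.2038]
eef_rot: [0.707, 0.707, -0.0, 0.0]
force: [0.4, 0.4, -0.7]
finger_gap: 0.0539
gripper_force: 64.5
```

Request:
send_rows(moves=[{"x": 0, "y": 0, "z": -0.011, "ax": 0, "ay": 0, "az": 0}, {"x": 0, "y": 0, "z": -0.011, "ax": 0, "ay": 0, "az": 0}, {"x": 0, "y": 0, "z": -0.011, "ax": 0, "ay": 0, "az": 0}, {"x": 0, "y": 0, "z": 0, "ax": 0, "ay": 0, "az": 0}, {"x": 0, "y": 0, "z": 0, "ax": 0, "ay": 0, "az": 0}])

```text
time_s: 7.58
tcp_pos: [0.4502, 0.3409, 0.1871]
eef_rot: [0.706, 0.708, -0.0, -0.0]
force: [0.2, 0.5, -1.9]
finger_gap: 0.0538
gripper_force: 64.6
```

Request:
send_rows(gripper=1, moves=[{"x": 0, "y": 0, "z": 0, "ax": 0, "ay": 0, "az": 0}, {"x": 0, "y": 0, "z": 0, "ax": 0, "ay": 0, "az": 0}, {"x": 0, "y": 0, "z": 0, "ax": 0, "ay": 0, "az": 0}, {"x": 0, "y": 0, "z": 0, "ax": 0, "ay": 0, "az": 0}, {"x": 0, "y": 0, "z": 0, "ax": 0, "ay": 0, "az": 0}, {"x": 0, "y": 0, "z": 0.02, "ax": 0, "ay": 0, "az": 0}, {"x": 0, "y": 0, "z": 0.04, "ax": 0, "ay": 0, "az": 0}, {"x": 0, "y": 0, "z": 0.06, "ax": 0, "ay": 0, "az": 0}, {"x": 0, "y": 0, "z": 0.06, "ax": 0, "ay": 0, "az": 0}, {"x": 0, "y": 0, "z": 0.06, "ax": 0, "ay": 0, "az": 0}, {"x": 0, "y": 0, "z": 0.06, "ax": 0, "ay": 0, "az": 0}, {"x": 0, "y": 0, "z": 0.06, "ax": 0, "ay": 0, "az": 0}, {"x": 0, "y": 0, "z": 0, "ax": 0, "ay": 0, "az": 0}])

```text
time_s: 8.67
tcp_pos: [0.4518, 0.3412, 0.3738]
eef_rot: [0.707, 0.707, 0.005, 0.0]
force: [1.3, -0.0, -0.8]
finger_gap: 0.0854
gripper_force: 0.0
```

```bash
python3 w.py pics/w4.png
```

```text
q [-1.07  0.38  0.45  1.8  -0.19  1.   -0.55] tcp [0.4512 0.3411 0.3711] tool y deg 0.1 z [ 0.005  0.005 -1.   ]
(250, 146, 52, 82) [4.507e+02 3.429e+02 5.390e+01 8.630e+01 1.000e-01]
[[428.0, 385.0], [424.0, 301.0], [477.0, 301.0], [474.0, 385.0]]
```

View pics/w4.png

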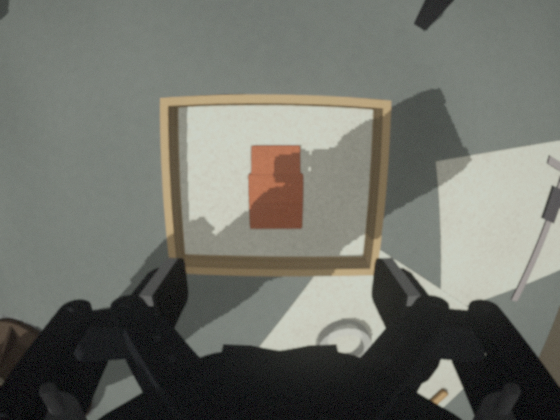

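The sherd lies flat in the tray, at (276,187). Next I'll shut the gripper and go to the lens side of the plate's upper edge.

Request:
send_rows(gripper=0, moves=[{"x": 0.025, "y": -0.042, "z": 0, "ax": 0, "ay": 0, "az": -0.62}, {"x": 0.025, "y": -0.042, "z": 0, "ax": 0, "ay": 0, "az": -0.62}, {"x": 0.025, "y": -0.042, "z": 0, "ax": 0, "ay": 0, "az": -0.62}, {"x": 0.025, "y": -0.042, "z": 0, "ax": 0, "ay": 0, "az": -0.62}, {"x": 0.025, "y": -0.042, "z": 0, "ax": 0, "ay": 0, "az": -0.62}, {"x": 0.025, "y": -0.042, "z": 0, "ax": 0, "ay": 0, "az": -0.62}, {"x": 0.025, "y": -0.042, "z": 0, "ax": 0, "ay": 0, "az": -0.62}, {"x": 0.025, "y": -0.042, "z": 0, "ax": 0, "ay": 0, "az": -0.62}, {"x": 0.025, "y": -0.042, "z": 0, "ax": 0, "ay": 0, "az": -0.62}, {"x": 0.025, "y": -0.042, "z": 0, "ax": 0, "ay": 0, "az": -0.62}, {"x": 0.025, "y": -0.042, "z": 0, "ax": 0, "ay": 0, "az": -0.62}, {"x": 0.025, "y": -0.042, "z": 0, "ax": 0, "ay": 0, "az": -0.62}, {"x": 0, "y": 0, "z": 0, "ax": 0, "ay": 0, "az": 0}, {"x": 0, "y": 0, "z": 0, "ax": 0, "ay": 0, "az": 0}, {"x": 0, "y": 0, "z": 0, "ax": 0, "ay": 0, "az": 0}])

```text
time_s: 9.97
tcp_pos: [0.5999, 0.0894, 0.3667]
eef_rot: [0.864, 0.503, -0.001, -0.0]
force: [0.8, -0.2, -0.3]
finger_gap: 0.0001
gripper_force: 0.0
```

```bash
python3 w.py pics/w5.png
```

```text
q [-0.65  0.48  0.61  1.7  -0.31  1.06 -0.46] tcp [0.5998 0.09   0.3668] tool y deg -29.6 z [-0.001  0.001 -1.   ]
(141, 273, 56, 40) [417.8  53.1  34.4  84.5  88.2]
[[460.0, 38.0], [447.0, 43.0], [452.0, 48.0], [445.0, 47.0], [444.0, 64.0], [439.0, 62.0], [437.0, 69.0], [434.0, 63.0], [431.0, 70.0], [429.0, 65.0], [417.0, 68.0], [390.0, 61.0], [375.0, 39.0]]
(34, 30, 54, 80) [446.9 345.2  58.1  89.6   2.2]
[[470.0, 389.0], [427.0, 389.0], [418.0, 364.0], [424.0, 303.0], [477.0, 305.0]]
```

View pics/w5.png

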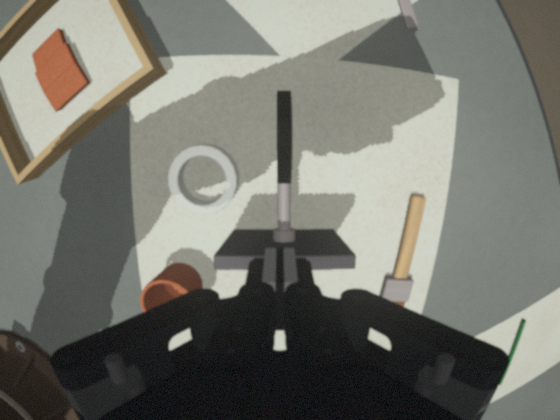

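The view shows the stem at (284,205), square to the tool. The plate's upper edge spans (217–355, 262), centred on the shut fingertips. I'll lower to push height.

Request:
send_rows(moves=[{"x": 0.002, "y": 0, "z": -0.04, "ax": 0, "ay": 0, "az": 0}, {"x": 0, "y": 0, "z": -0.04, "ax": 0, "ay": 0, "az": 0}, {"x": 0, "y": 0, "z": -0.04, "ax": 0, "ay": 0, "az": 0}, {"x": 0, "y": 0, "z": -0.04, "ax": 0, "ay": 0, "az": 0}, {"x": 0, "y": 0, "z": -0.033, "ax": 0, "ay": 0, "az": 0}, {"x": 0, "y": 0, "z": 0, "ax": 0, "ay": 0, "az": 0}, {"x": 0, "y": 0, "z": 0, "ax": 0, "ay": 0, "az": 0}])

```text
time_s: 10.6
tcp_pos: [0.6007, 0.09, 0.2703]
eef_rot: [0.864, 0.503, -0.001, -0.0]
force: [-0.0, -0.3, 0.0]
finger_gap: -0.0001
gripper_force: 0.0
```

Request:
send_rows(moves=[{"x": -0.005, "y": -0.0087, "z": 0, "ax": 0, "ay": 0, "az": 0}, {"x": -0.005, "y": -0.0087, "z": 0, "ax": 0, "ay": 0, "az": 0}, {"x": -0.005, "y": -0.0087, "z": 0, "ax": 0, "ay": 0, "az": 0}, {"x": -0.005, "y": -0.0087, "z": 0, "ax": 0, "ay": 0, "az": 0}, {"x": -0.005, "y": -0.0087, "z": 0, "ax": 0, "ay": 0, "az": 0}, {"x": -0.005, "y": -0.0087, "z": 0, "ax": 0, "ay": 0, "az": 0}, {"x": -0.005, "y": -0.0087, "z": 0, "ax": 0, "ay": 0, "az": 0}, {"x": -0.005, "y": -0.0087, "z": 0, "ax": 0, "ay": 0, "az": 0}, {"x": 0, "y": 0, "z": 0, "ax": 0, "ay": 0, "az": 0}])

```text
time_s: 11.35
tcp_pos: [0.5808, 0.0529, 0.2708]
eef_rot: [0.865, 0.502, -0.0, 0.0]
force: [0.7, -0.0, 0.1]
finger_gap: 0.0
gripper_force: 0.5
```

Run:
```python
from cell import *
import cv2
i=get_image("scene")["img"][150:280,170:350]; i=cv2.resize(i,None,fx=4,fy=4); cv2.imwrite("pics/s6.png",i)
```

```text
(no output)
```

View pics/s6.png

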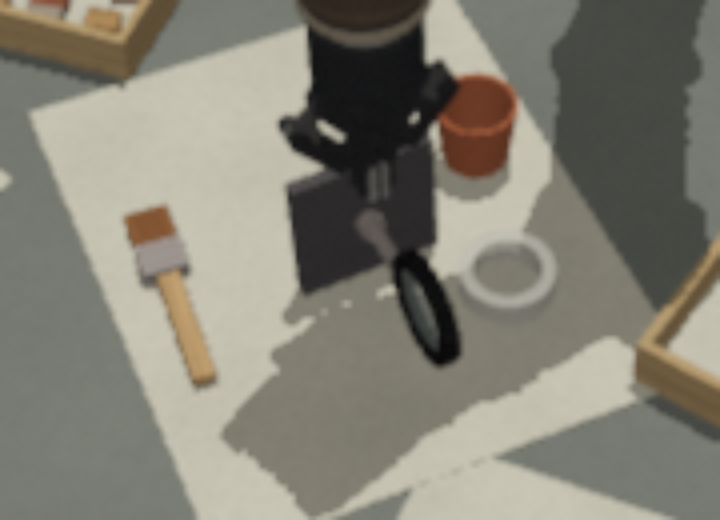

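The scene crop shows the fingertips at (378,180) on the lens face of the plate's upper edge, with the ring at (427,307) and its shadow detached, so it is starting to lift. The cup, tape and brush have not moved. I'll push on slowly along the normal, so the ring follows the finger.

Request:
send_rows(moves=[{"x": -0.005, "y": -0.0087, "z": 0, "ax": 0, "ay": 0, "az": 0}, {"x": -0.005, "y": -0.0087, "z": 0, "ax": 0, "ay": 0, "az": 0}, {"x": -0.005, "y": -0.0087, "z": 0, "ax": 0, "ay": 0, "az": 0}, {"x": -0.005, "y": -0.0087, "z": 0, "ax": 0, "ay": 0, "az": 0}, {"x": -0.005, "y": -0.0087, "z": 0, "ax": 0, "ay": 0, "az": 0}, {"x": -0.005, "y": -0.0087, "z": 0, "ax": 0, "ay": 0, "az": 0}])

```text
time_s: 11.9
tcp_pos: [0.5658, 0.0274, 0.2706]
eef_rot: [0.865, 0.502, -0.0, -0.0]
force: [1.4, 0.0, -0.2]
finger_gap: -0.0002
gripper_force: 0.1
```

```bash
cat > c.py <<'E'
from cell import *
from h import *
for n in ("top","scene"):
    d=get_image(n);hs=cv2.cvtColor(d["img"],cv2.COLOR_BGR2HSV)
    np.savez(n+"_l.npz",**{k:np.array(v) for k,v in d.items()})
    m=(hs[...,2]<60).astype(np.uint8);
    x0,y0,x1,y1=(255,165,385,290) if n=="top" else (200,170,310,265)
    q=np.zeros_like(m);q[y0:y1,x0:x1]=m[y0:y1,x0:x1]
    for c in cv2.findContours(q,0,1)[0]:
        if cv2.contourArea(c)>60: print(n,cv2.boundingRect(c),cv2.contourArea(c),cv2.approxPolyDP(c,2.5,True)[:,0].tolist())
E
python3 c.py
```

```text
top (280, 165, 93, 125) 7538.5 [[316, 165], [308, 202], [289, 191], [280, 192], [286, 199], [310, 210], [302, 258], [290, 277], [290, 289], [366, 289], [360, 267], [364, 215], [359, 195], [362, 188], [371, 190], [371, 167]]
scene (237, 170, 44, 59) 1603.5 [[242, 170], [237, 176], [250, 186], [238, 192], [245, 221], [266, 214], [273, 227], [279, 227], [272, 181], [269, 179], [274, 170], [268, 174], [267, 170]]
```

Request:
send_rows(moves=[{"x": -0.005, "y": -0.0087, "z": 0, "ax": 0, "ay": 0, "az": 0}, {"x": -0.005, "y": -0.0087, "z": 0, "ax": 0, "ay": 0, "az": 0}, {"x": -0.005, "y": -0.0087, "z": 0, "ax": 0, "ay": 0, "az": 0}, {"x": -0.005, "y": -0.0087, "z": 0, "ax": 0, "ay": 0, "az": 0}, {"x": 0, "y": 0, "z": 0, "ax": 0, "ay": 0, "az": 0}, {"x": 0, "y": 0, "z": 0, "ax": 0, "ay": 0, "az": 0}])

```text
time_s: 12.5
tcp_pos: [0.556, 0.0099, 0.2708]
eef_rot: [0.865, 0.502, -0.0, 0.0]
force: [-1.4, -1.5, 1.4]
finger_gap: 0.0002
gripper_force: 0.7
```

```bash
python3 c.py
```

```text
top (299, 165, 84, 125) 7260.5 [[330, 165], [320, 201], [302, 201], [319, 218], [312, 234], [316, 240], [311, 264], [302, 274], [299, 289], [376, 289], [370, 274], [374, 220], [369, 204], [373, 194], [380, 197], [382, 173], [371, 174]]
scene (234, 170, 38, 51) 833.5 [[234, 171], [250, 181], [259, 198], [240, 208], [244, 219], [269, 210], [270, 195], [261, 179], [268, 170], [248, 170], [248, 174]]
```

The force has reversed, so the ring is now resting against the back of the finger, as planned. I'll lead it down.

Request:
send_rows(moves=[{"x": -0.005, "y": -0.0087, "z": 0, "ax": 0, "ay": 0, "az": 0}, {"x": -0.005, "y": -0.0087, "z": 0, "ax": 0, "ay": 0, "az": 0}, {"x": -0.005, "y": -0.0087, "z": 0, "ax": 0, "ay": 0, "az": 0}, {"x": -0.005, "y": -0.0087, "z": 0, "ax": 0, "ay": 0, "az": 0}, {"x": -0.005, "y": -0.0087, "z": 0, "ax": 0, "ay": 0, "az": 0}])

```text
time_s: 13.02
tcp_pos: [0.5434, -0.0118, 0.2707]
eef_rot: [0.865, 0.502, -0.0, -0.0]
force: [-0.9, -0.5, -1.4]
finger_gap: 0.0003
gripper_force: 0.6
```

Request:
send_rows(moves=[{"x": -0.005, "y": -0.0087, "z": 0, "ax": 0, "ay": 0, "az": 0}, {"x": -0.005, "y": -0.0087, "z": 0, "ax": 0, "ay": 0, "az": 0}, {"x": -0.005, "y": -0.0087, "z": 0, "ax": 0, "ay": 0, "az": 0}, {"x": -0.005, "y": -0.0087, "z": 0, "ax": 0, "ay": 0, "az": 0}, {"x": -0.005, "y": -0.0087, "z": 0, "ax": 0, "ay": 0, "az": 0}])

```text
time_s: 13.43
tcp_pos: [0.531, -0.0333, 0.2707]
eef_rot: [0.865, 0.502, 0.0, 0.0]
force: [-1.0, -1.8, -0.5]
finger_gap: 0.0002
gripper_force: 0.7
```

```bash
python3 c.py
```

```text
top (313, 174, 72, 116) 5331.0 [[384, 184], [359, 174], [344, 206], [331, 201], [326, 209], [321, 209], [323, 217], [313, 236], [324, 241], [329, 234], [340, 240], [335, 272], [324, 289], [384, 289], [384, 200], [365, 197], [369, 183], [383, 188]]
scene (234, 170, 43, 50) 815.0 [[254, 170], [244, 171], [257, 199], [251, 201], [251, 193], [247, 192], [234, 199], [244, 219], [276, 207], [272, 198], [255, 205], [256, 200], [263, 197], [261, 183]]
```

Request:
send_rows(moves=[{"x": -0.005, "y": -0.0087, "z": 0, "ax": 0, "ay": 0, "az": 0}, {"x": -0.005, "y": -0.0087, "z": 0, "ax": 0, "ay": 0, "az": 0}, {"x": -0.005, "y": -0.0087, "z": 0, "ax": 0, "ay": 0, "az": 0}, {"x": -0.005, "y": -0.0087, "z": 0, "ax": 0, "ay": 0, "az": 0}, {"x": -0.005, "y": -0.0087, "z": 0, "ax": 0, "ay": 0, "az": 0}, {"x": -0.005, "y": -0.0087, "z": 0, "ax": 0, "ay": 0, "az": 0}, {"x": -0.005, "y": -0.0087, "z": 0, "ax": 0, "ay": 0, "az": 0}])

```text
time_s: 14.12
tcp_pos: [0.5138, -0.0636, 0.2709]
eef_rot: [0.865, 0.503, 0.0, 0.0]
force: [-0.4, 0.4, -0.0]
finger_gap: -0.0
gripper_force: 0.0
```

Request:
send_rows(moves=[{"x": -0.01, "y": -0.0174, "z": 0, "ax": 0, "ay": 0, "az": 0}, {"x": -0.01, "y": -0.0174, "z": 0, "ax": 0, "ay": 0, "az": 0}, {"x": -0.01, "y": -0.0174, "z": 0, "ax": 0, "ay": 0, "az": 0}, {"x": -0.01, "y": -0.0174, "z": 0, "ax": 0, "ay": 0, "az": 0}, {"x": 0, "y": 0, "z": 0, "ax": 0, "ay": 0, "az": 0}])

```text
time_s: 14.53
tcp_pos: [0.4924, -0.1005, 0.2709]
eef_rot: [0.865, 0.501, -0.0, 0.0]
force: [-0.5, -0.6, -0.1]
finger_gap: -0.0
gripper_force: 0.0
```

```bash
python3 c.py
```

```text
top (371, 221, 14, 69) 552.0 [[384, 221], [375, 236], [377, 249], [372, 263], [378, 263], [371, 289], [384, 289]]
top (314, 201, 54, 50) 1403.5 [[332, 201], [314, 237], [341, 250], [352, 232], [359, 237], [367, 219]]
scene (230, 170, 47, 50) 987.0 [[253, 170], [245, 170], [249, 187], [257, 196], [256, 201], [252, 203], [249, 200], [250, 194], [244, 192], [246, 188], [230, 194], [244, 219], [276, 207], [267, 191], [259, 188]]
```

Request:
send_rows(moves=[{"x": -0.01, "y": -0.02, "z": 0.05, "ax": 0, "ay": 0, "az": 0}, {"x": -0.02, "y": -0.05, "z": 0.05, "ax": 0, "ay": 0, "az": 0}, {"x": -0.02, "y": -0.05, "z": 0.05, "ax": 0, "ay": 0, "az": 0}, {"x": 0, "y": -0.06, "z": 0.05, "ax": 0, "ay": 0, "az": 0}, {"x": 0, "y": -0.06, "z": 0.02, "ax": 0, "ay": 0, "az": 0}, {"x": 0, "y": -0.06, "z": 0, "ax": 0, "ay": 0, "az": 0}, {"x": 0, "y": -0.06, "z": 0, "ax": 0, "ay": 0, "az": 0}, {"x": 0, "y": 0, "z": 0, "ax": 0, "ay": 0, "az": 0}, {"x": 0, "y": 0, "z": 0, "ax": 0, "ay": 0, "az": 0}, {"x": 0, "y": 0, "z": 0, "ax": 0, "ay": 0, "az": 0}])

```text
time_s: 15.47
tcp_pos: [0.4691, -0.2773, 0.3804]
eef_rot: [0.864, 0.503, -0.0, -0.0]
force: [1.2, 0.3, -0.2]
finger_gap: 0.0002
gripper_force: 0.0
```

```bash
python3 c.py
python3 - <<'E'
from h import *
t=np.load("top_l.npz");s=np.load("scene_l.npz");t0=np.load("top0.npz")
for q in [(332,201),(314,237),(341,250),(367,219)]: print(np.round(onz(t,q,.014)*1e3))
hs=cv2.cvtColor(t["img"],cv2.COLOR_BGR2HSV);m=(hs[...,2]<60).astype(np.uint8);q=np.zeros_like(m);q[190:262,305:375]=m[190:262,305:375]
c=max(cv2.findContours(q,0,1)[0],key=cv2.contourArea);print(cv2.minAreaRect(np.array([onz(t,p,.014)[:2]*1e3 for p in c[:,0].astype(float)],np.float32)))
# expected ring if upright at foot centre
def rect(d,lo,hi,box,z):
    h=cv2.cvtColor(d["img"],cv2.COLOR_BGR2HSV);mm=cv2.inRange(h,lo,hi);x0,y0,x1,y1=box
    q=np.zeros_like(mm);q[y0:y1,x0:x1]=mm[y0:y1,x0:x1];c=max(cv2.findContours(q,0,1)[0],key=cv2.contourArea)
    return np.round(np.mean([onz(d,p,z)[:2]*1e3 for p in cv2.boxPoints(cv2.minAreaRect(c))],0),1)
for n,lo,hi,b,z in [("cup",(0,120,60),(14,255,255),(295,245,340,290),.06),("brush",(0,90,60),(25,255,255),(320,150,395,205),.01)]:
    print(n,rect(t0,lo,hi,b,z),rect(t,lo,hi,b,z))
print("diff tape/cup/brush",[float(np.abs(t["img"][y0:y1,x0:x1].astype(int)-t0["img"][y0:y1,x0:x1]).mean().round(1)) for x0,y0,x1,y1 in[(270,218,300,250),(305,254,335,282),(328,155,388,202)]])
E
```

```text
top (291, 278, 19, 12) 74.0 [[291, 278], [294, 289], [309, 289]]
top (325, 208, 44, 48) 924.5 [[328, 208], [325, 216], [346, 230], [328, 245], [350, 255], [368, 220], [352, 222]]
scene (230, 170, 47, 50) 574.5 [[252, 170], [245, 170], [249, 186], [230, 194], [243, 199], [251, 215], [244, 219], [276, 207], [257, 213], [248, 198], [249, 191], [257, 195], [269, 194]]
[619.   7.  14.]
[525.  58.  14.]
[489. -11.  14.]
[568. -82.  14.]
((546.0518798828125, -11.988746643066406), (108.2052230834961, 109.38180541992188), 61.13542556762695)
cup [442.4  47.5] [442.4  47.5]
brush [699.1 -33.5] [699.2 -33.6]
diff tape/cup/brush [4.1, 40.9, 6.0]
```

Run:
```python
from h import *
t=np.load("top_l.npz");s=np.load("scene_l.npz");n=np.array([.483,.876,0]);c=np.array([.546,-.012,.107])
for d in (s,t):
  v=[]
  for a in np.arange(0,360,30):
    p=proj(d,c+.038*(np.cos(np.radians(a))*n+np.sin(np.radians(a))*np.array([0,0,1])));x,y=np.round(p).astype(int);v.append(int(d["img"][y-1:y+2,x-1:x+2].mean()))
  print(v)
```

```text
[10, 15, 22, 23, 23, 65, 43, 38, 46, 27, 11, 10]
[6, 6, 9, 19, 11, 9, 10, 5, 29, 30, 31, 7]
```

The ring is dark where an upright magnifier's ring should be. The foot measures 108 x 109 mm, flat on the sheet, and the cup and brush have not moved.

```bash
python3 -c "
from cell import *
print(sign_off())"
```

```text
the job is handed in; nothing more can be done
None
```

I handed the job in: by camera measurement the sherd lies in the empty tray and the magnifier stands upright with its foot flat on the sheet. The cup and brush measured unmoved; the tape roll got only an image-difference check, with no sign of movement.

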